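# Let down the wound spring on the shutter-spring winder

## Robot

A 6-joint arm with a two-finger parallel gripper is mounted at the origin on a cart in front of the work surface, level with it; the furniture and walls round the work are solid. World frame = base frame: x ahead of the robot, y to its left, z up, the work surface at z = 0. Lengths are in mm, angles in rad, forces in N, time in s.
With the tool pointing down it reaches from about 350 to 775 mm from the base axis. Payload 7.3 kg.
Tool frame: the origin (TCP) lies on the centre line of the jaws, within the pads' length; the fingertips stand 17 mm ahead of it and the grasp point (between the pads) lies 2 mm behind it; z points along the fingers, y is the line along which they close (so a half turn about z gives the same grasp; the last joint's range is limited). The gripper opens to 92 mm and grips with 3 to 60 N. Pads are 19 mm wide; open, the fingers measure 130 mm over their backs; the gripper's body (75 mm by 190 mm) begins 47 mm behind the grasp point.
Start: joints at [-1.346, 0.342, 1.524, -0, 1.275, -0.146], TCP at [190.262, -489.33, 243.741] pointing down, gripper open.
Joint ranges: [-2.53, 2.53], [-0.77, 2.02], [0.04, 2.7], [-1, 4.14], [0.28, 2.66], [-3.11, 3.11]. Speed limits (rad/s): [2.57, 2.57, 3.14, 3.14, 3.14, 3.14].

## Interface

Orientations are given as [roll, pitch, yaw] about the fixed x, y, z axes, in that order (R = Rz(yaw) Ry(pitch) Rx(roll)).
In Python, from plant import bot gives the robot as it stands. The module is installed in compiled form; this text tells all that it offers.
- The arm moves only by the shell command python3 -m pendant 'ROWS'. ROWS is JSON, a list of rows, each a list of 3 entries, a list of its own where there are three numbers: the shift along the world's x, y, z as a fraction of full scale, then the turn, a rotation vector about the world's x, y, z as a fraction of full scale, then the opening, from -1 (shut) to 1 (fully open), so that 0 is half open. In form: [[[tx, ty, tz], [rx, ry, rz], claw], ...]. A call has exactly 10 rows; each row shifts and turns the commanded pose from where the row before left it; what a row does not reach is not made up. Full scale, the value 1, is 30 mm for a shift and 0.12 rad for a turn. A row lasts 1/12 s, in which the tool goes at most 41.7 mm and 7.16 degrees, less where a joint would pass 70% of its speed; a pose out of reach is approached as far as the arm can. A call with a number of a shift or a turn outside -1 to 1 is refused whole. A call with a gripper value outside its range is refused whole. The fingers move at their own pace and stop on an object; the grip force is fixed at half the most. Time passes only in rows, so rows that do not move let the fingers close, or fill a call up. It gives the time, the measured TCP pose, the force, the opening and the grip force at its end, in the units of the state.
- bot.get_obs(): the state, without advancing time (a new reading comes with each control period).
- bot.capture(name): name is "scene" or "side" or "wrist"; returns the picture (400x640x3 uint8, blue, green, red); there is no depth.
- bot.camera_params(name): a dict with "fovy" (degrees; the focal length in pixels is half the picture's height over the tangent of half this angle, whatever the lens; pixels are square), "cx", "cy" (the principal point, pixels), "distortion" ([k1, k2, p1, p2, k3] as OpenCV has them; the pictures are not rectified), "camera_from_world" (4x4, takes a point from world to camera coordinates). Camera axes: x right, y down, z forward; pixel columns grow to the right and rows downward; lengths in mm; the calibration is good to about 2 mm. A picture is of the moment at which its call begins: read the wrist's pose just before it. camera_params takes no time and is no camera call; for the wrist camera it gives the pose at the moment of the call.
- bot.close_job(): hands the job in; it is judged then, once.
The state is a dict: "time": time; "joint_positions": joint angles; "dq": joint speeds; "tau": joint torques, N m; "tool_pos": TCP position; "tcp_rot": TCP orientation; "contact_force": force on the tool from outside, world axes, zero at the start; "moment": the same for the moment, N m; "grip_width": finger opening in mm; "finger_force": force on a finger pad.
Only numpy, scipy, OpenCV 4.12 (cv2) and the standard library are available. Lean on these libraries where they do the work, as an engineer would, in place of code of your own. Each camera call takes 0.05 s, during which the arm holds its last target. There are 200 camera calls.

## Task

The spring on the bench winder is still wound up and has to be slack before it can be taken apart. Throw the release lever fully over, wind the crank on a little so that the jammed pawl springs clear of the ratchet wheel, and ease the crank back under control until you feel that the spring no longer drives it. Then let go, lever still over and pawl clear: the drum must never fly, nor run on by itself when let go, and the loose things round the winder stay where they are.

Things in the scene. Friction and masses are not known exactly. Their poses are not given: they have to be found in the camera images.
- winder: Shutter-spring winder, bolted down: grey-green base plate (its x -85..85, y -106..79, z 0..10 mm), on it an upright steel spring drum with a dark ratchet wheel (24 saw teeth, 124 mm over the tips, z 49..58) and a crank on top. Origin: on the bench on the drum's upright axis. The spring drives the drum clockwise from above; the pawl holds it. Only crank knob and lever handle rise higher than 97 mm.
- release_lever (a joint): Release lever, on one upright pin with the pawl, at (-42, -72) mm in the winder's frame (nut on top up to z 71). Rad, clockwise from above: 0 = hold (pawl sprung into the wheel), 0.8 = release (pawl sprung away). It is stiff (about 2 N at its handle) and stays where it is left; push it right over to its stop.
- lever_knob (a point): Point on the axis of the release lever's black upright handle at z 110 mm; the handle is 14 mm thick, z 65..126 mm, 95 mm from the pin, and swings from (-5, -160) to (-79, -160) mm in the winder's frame. Its foot is the lever's flat arm, z 60..65 mm. The crank can stand anywhere at the start, also on this side.
- crank_knob (a point): Point on the axis of the crank's upright black knob at z 108 mm, the height to grasp; the knob is 22 mm thick, z 85..125 mm, 75 mm from the drum's axis. It revolves freely on its pin, so a hand can go round without turning. The crank arm below it, z 72..84 mm, sweeps over the pawl.
- padlock_1: Loose brass padlock, 63 x 42 x 19 mm, lying flat; leave it alone. Origin under its middle.
- euro_cylinder_1: Loose brass lock cylinder, 68 x 32 x 17 mm, lying flat; leave it alone. Origin under its middle.
- pliers: Loose pliers with blue handles, 151 x 52 x 12 mm, lying flat; leave them alone. Origin under their middle.
- pawl_nose (a point): Nose of the steel pawl, a 42 mm arm on the release lever's pin, lying in the teeth on the winder's -y side. Its distance from the drum's axis: 56 to 63 mm = in the teeth, over 66 = clear of the tips, about 75 = fully out. Only a spring joins pawl and lever: while the drum loads the pawl it stays jammed; with the lever over, it springs out once the drum is wound 0.03 to 0.1 rad further.
- drum: Drum, ratchet wheel and crank, one piece turning about the upright axis. Origin: on the bench on that axis; its x axis points along the crank arm. Anticlockwise from above winds the spring. It starts 1.5 to 5.4 rad wound, unseen, told only by feel: the spring drives back with 0.26 N m per rad wound, the bearing rubs with 0.07 N m. Let go within 0.3 rad of slack it stays; over 0.6 it runs back.

How it is judged:
By the outcome, as a careful person would: the job done as asked, in the order asked, and still so for the second after the job is handed in, with the robot touching nothing.
It also fails if it takes over 70 s, if anything falls off the work surface, if the arm or the gripper's body presses on something with over 40 N, if the wrist force passes 120 N, or if a joint passes its speed limit or range.

## Working session

There is one attempt and no reset: what is moved stays moved. The work goes in short steps, Python scripts to look and compute and a shell command to move; the robot and the scene stay as the last step left them, time stands still between calls to the robot, and variables do not carry over. Pictures are saved under pics/ and viewed, at most 10 in all, crops included, and the job is handed in when it is done.

```bash
mkdir -p pics; python3 - <<'E'
from plant import bot
import cv2, json, numpy as np
o=bot.get_obs(); print({k:np.round(v,3).tolist() for k,v in o.items()})
for n in("scene","side"):
    cv2.imwrite(f"pics/{n}0.png",bot.capture(n))
    p=bot.camera_params(n); print(n,p["fovy"],p["cx"],p["cy"],p["distortion"],np.round(p["camera_from_world"],3).tolist())
E
```

```text
{'time': 0.0, 'joint_positions': [-1.346, 0.343, 1.525, -0.0, 1.275, -0.146], 'dq': [0.001, -0.0, -0.001, -0.001, -0.001, -0.001], 'tau': [-0.003, -43.125, -24.423, 0.071, 0.056, -0.0], 'tool_pos': [190.174, -488.931, 243.037], 'tcp_rot': [-3.14, -0.0, 0.371], 'contact_force': [0.202, -0.077, 0.528], 'moment': [0.027, 0.013, -0.0], 'finger_force': 0.0, 'grip_width': 91.798}
scene 57.3221707764387 321.8887886034445 198.68208700045005 [-0.0110136  0.         0.         0.         0.       ] [[0.873, -0.488, -0.015, -475.391], [-0.401, -0.698, -0.593, 245.126], [0.279, 0.523, -0.805, 790.68], [0.0, 0.0, 0.0, 1.0]]
side 46.149745441824486 317.4381492413736 205.67226774936245 [-0.10325963  0.          0.          0.          0.        ] [[-0.532, -0.847, 0.014, 279.777], [-0.48, 0.288, -0.829, 334.987], [0.697, -0.448, -0.56, 636.608], [0.0, 0.0, 0.0, 1.0]]
```

View pics/scene0.png

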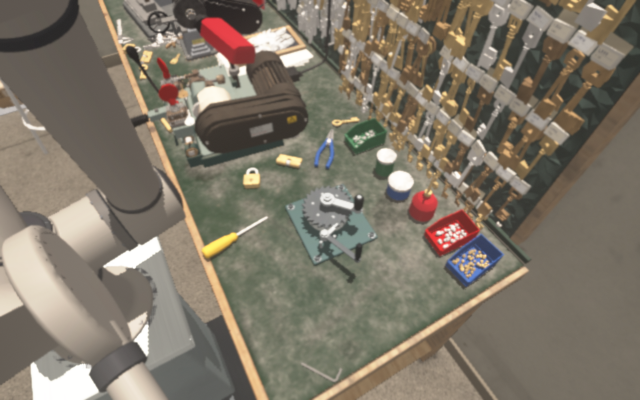

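View pics/side0.png

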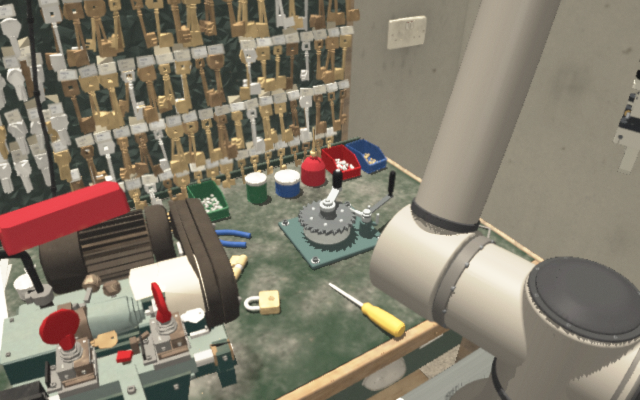

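The scene view shows the winder at about (330,220), the crank knob near (358,201) and the lever handle near (358,253). In the side view the crank knob is near (337,180) and the lever handle near (391,183). I'll look closer.

```bash
python3 - <<'E'
import cv2, numpy as np
a=cv2.imread("pics/scene0.png")[160:290,265:395]; b=cv2.imread("pics/side0.png")[155:285,265:415]
f=lambda i:cv2.resize(i,None,fx=3,fy=3,interpolation=cv2.INTER_CUBIC)
cv2.imwrite("pics/c0.png",np.hstack([cv2.resize(a,(390,390),interpolation=2),cv2.resize(b[:, :136],(408,390),interpolation=2)]))
E
```

```text
(no output)
```

View pics/c0.png

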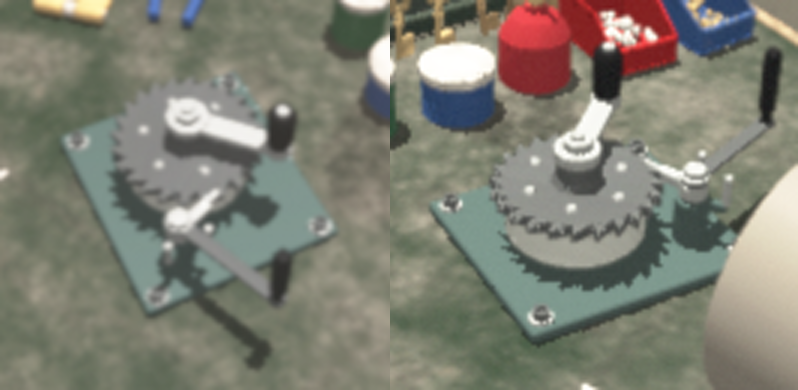

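```bash
cat > h.py <<'E'
from plant import bot
import cv2, numpy as np
def ray(n,px,p=None):
    p=p or bot.camera_params(n); f=200/np.tan(np.radians(p["fovy"])/2)
    K=np.array([[f,0,p["cx"]],[0,f,p["cy"]],[0,0,1]])
    u=cv2.undistortPoints(np.array([[px]],float),K,np.array(p["distortion"]))[0,0]
    T=np.array(p["camera_from_world"]); R=T[:3,:3]
    return -R.T@T[:3,3], R.T@np.array([*u,1])
def onz(n,px,z,p=None):
    c,d=ray(n,px,p); return (c+d*(z-c[2])/d[2])[:2]
def proj(n,X,p=None):
    p=p or bot.camera_params(n); f=200/np.tan(np.radians(p["fovy"])/2)
    T=np.array(p["camera_from_world"]);K=np.array([[f,0,p["cx"]],[0,f,p["cy"]],[0,0,1]])
    return cv2.projectPoints(np.array(X,float).reshape(-1,3),cv2.Rodrigues(T[:3,:3])[0],T[:3,3],K,np.array(p["distortion"]))[0][:,0]
E
python3 - <<'E'
from h import *
for nm,a,b,z in [("knobtop",(359.3,196.5),(337.7,171.5),123),("knobmid",(358.3,203.3),(337.5,179.5),105),("levertop",(359.3,245.5),(392,172.2),125),("leverbot",(357.7,259.3),(391,195.7),65),("hub",(327.3,198.3),(327.3,203.3),95),("nut",(324.7,232),(366.3,212.3),71)]:
    print(nm,onz("scene",a,z).round(1),onz("side",b,z).round(1))
# base corners z=10 scene & side
for p in [(62,140),(228,70),(337,235),(150,312)]: print("sc",onz("scene",(265+p[0]/3,160+p[1]/3),10).round(1))
for p in [(430,207),(536,337)]: print("sd",onz("side",(265+(p[0]-390)/3,155+p[1]/3),10).round(1))
E
```

```text
knobtop [593.2 -87.2] [586.7 -87.8]
knobmid [589.3 -91.5] [583.5 -86. ]
levertop [ 525.8 -192. ] [ 521.4 -185.7]
leverbot [ 526.2 -192.6] [ 518.7 -188.5]
hub [539.4 -38.2] [529.1 -24.2]
nut [ 496.6 -101.3] [488.6 -95.9]
sc [464.7  46.3]
sc [626.7  41.3]
sc [ 615.1 -147. ]
sc [ 452.8 -132.3]
sd [621.   43.3]
sd [457.4  52.1]
```

```bash
python3 -m pendant '[[[0.9,0.8,0],[0,0,-0.31],-1],[[0.9,0.8,0],[0,0,-0.31],-1],[[0.9,0.8,0],[0,0,-0.31],-1],[[0.9,0.8,0],[0,0,-0.31],-1],[[0.9,0.8,0],[0,0,-0.31],-1],[[0.9,0.8,0],[0,0,-0.31],-1],[[0.9,0.8,0],[0,0,-0.31],-1],[[0.9,0.8,0],[0,0,-0.31],-1],[[0.9,0.8,0],[0,0,-0.31],-1],[[0.9,0.8,0],[0,0,-0.31],-1]]'
python3 - <<'E'
from h import *
for p in [(400,199),(424,220),(386,177),(365,150),(330,165),(290,167)]: print(p,onz("scene",p,0).round())
print("bottle top", [(z,onz("scene",(428,190),z).round()) for z in (60,100)])
for p in [(305,120),(300,70)]: print(p,onz("scene",p,0).round(),onz("scene",p,120).round())
for p in [(235,320),(190,205)]: print("side",p,onz("side",p,0).round(),onz("side",p,120).round())
E
```

```text
time: 0.93
tool_pos: [461.2, -247.8, 243.5]
tcp_rot: [-3.141, 0.001, -0.003]
contact_force: [0.7, -1.1, 0.1]
grip_width: 29.9
finger_force: 0.0
(400, 199) [738. -74.]
(424, 220) [ 751. -157.]
(386, 177) [749.   6.]
(365, 150) [756. 120.]
(330, 165) [638. 120.]
(290, 167) [537. 170.]
bottle top [(60, array([ 779., -117.])), (100, array([ 752., -137.]))]
(305, 120) [664. 322.] [607. 198.]
(300, 70) [771. 564.] [697. 403.]
side (235, 320) [420. 239.] [314. 275.]
side (190, 205) [810. 183.] [630. 229.]
```

```bash
python3 -m pendant '[[[0.85,0.5,0],[0,0,0],-1],[[0.85,0.5,0],[0,0,0],-1],[[0.85,0.5,0],[0,0,0],-1],[[0.85,0.4,0],[0,0,0],-1],[[0,0,-0.9],[0,0,0],-1],[[0,0,-0.9],[0,0,0],-1],[[0,0,-0.9],[0,0,0],-1],[[0,0,-0.9],[0,0,0],-1],[[0,0,-0.9],[0,0,0],-1],[[0,0,0],[0,0,0],-1]]'
python3 - <<'E'
from h import *
cv2.imwrite("pics/s1.png",cv2.resize(bot.capture("scene")[150:290,260:420],(800,700*1)[:2] and (640,560),interpolation=2))
E
```

```text
time: 1.77
tool_pos: [559.0, -190.7, 103.0]
tcp_rot: [-3.137, 0.01, -0.001]
contact_force: [-1.1, 0.5, -1.1]
grip_width: 0.4
finger_force: 0.0
```

View pics/s1.png

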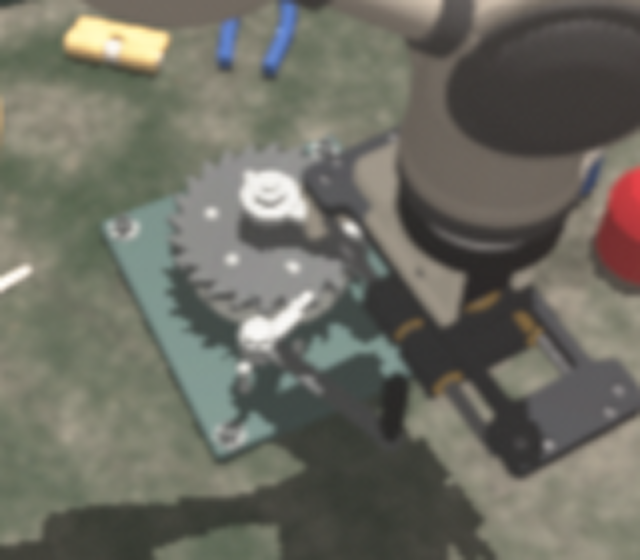

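The fingers stand just to the +x side of the lever handle, at crop (395,405), with the crank clear. I'll push in -x.

```bash
python3 -m pendant '[[[-0.35,-0.02,0],[0,0,0],-1],[[-0.35,-0.02,0],[0,0,0],-1],[[-0.35,-0.02,0],[0,0,0],-1],[[-0.35,-0.02,0],[0,0,0],-1],[[-0.35,0,0],[0,0,0],-1],[[-0.35,0,0],[0,0,0],-1],[[-0.35,0,0],[0,0,0],-1],[[-0.2,0,0],[0,0,0],-1],[[-0.1,0,0],[0,0,0],-1],[[0,0,0],[0,0,0],-1]]'
```

```text
time: 2.65
tool_pos: [480.2, -195.2, 110.1]
tcp_rot: [3.14, -0.002, -0.001]
contact_force: [0.7, 0.4, 0.7]
grip_width: 0.2
finger_force: 0.0
```

```bash
python3 -m pendant '[[[-0.15,0,0],[0,0,0],-1],[[-0.15,0,0],[0,0,0],-1],[[-0.1,0,0],[0,0,0],-1],[[-0.1,0,0],[0,0,0],-1],[[0,0,0],[0,0,0],-1],[[0,0,0],[0,0,0],-1],[[0,0,0],[0,0,0],-1],[[0,0,0],[0,0,0],-1],[[0,0,0],[0,0,0],-1],[[0,0,0],[0,0,0],-1]]'
python3 - <<'E'
from h import *
cv2.imwrite("pics/s2.png",cv2.resize(bot.capture("scene")[150:290,260:420],(640,560),interpolation=2))
E
```

```text
time: 3.48
tool_pos: [470.7, -194.7, 109.5]
tcp_rot: [3.14, -0.013, -0.003]
contact_force: [26.6, 7.3, -9.5]
grip_width: 0.5
finger_force: 12.6
```

View pics/s2.png

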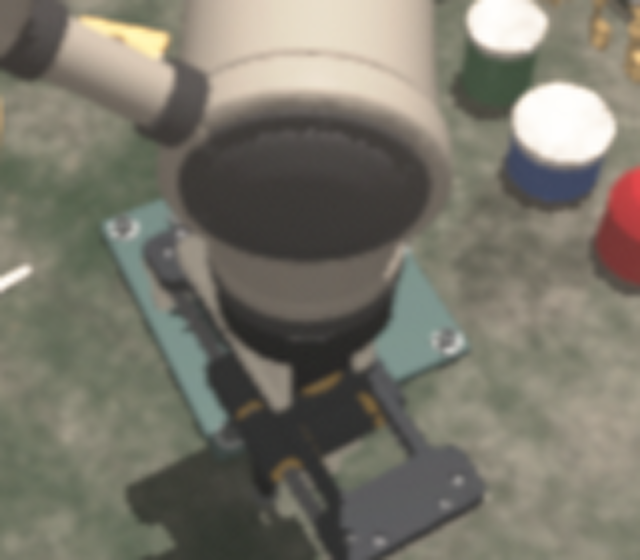

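The contact force of 27 N at x=471 means the lever is at its stop. I'll back off, rise, and go above the crank knob.

```bash
python3 -m pendant '[[[0.3,0,0],[0,0,0],-1],[[0.5,0,0],[0,0,0],-1],[[0,0,1],[0,0,0],-1],[[0,0,1],[0,0,0],-1],[[0,0,1],[0,0,0],0.1],[[0,0.7,0.5],[0,0,0],0.1],[[0.9,0.9,0],[0,0,0],0.1],[[0.9,0.9,0],[0,0,0],0.1],[[0.9,0.9,0],[0,0,0],0.1],[[0,0,0],[0,0,0],0.1]]'
python3 - <<'E'
from h import *
o=bot.get_obs(); print(o["tool_pos"]);p=bot.camera_params("wrist")
im=bot.capture("wrist"); cv2.imwrite("pics/w1.png",im)
print(proj("wrist",[[588,-88,123],[588,-88,108],[537.5,-31,97],[449.5,-186.5,126]],p).round())
import pickle; pickle.dump(p,open("w1.pkl","wb"))
E
```

```text
time: 4.37
tool_pos: [572.6, -88.5, 213.3]
tcp_rot: [-3.14, -0.001, 0.003]
contact_force: [-0.6, 0.6, 0.4]
grip_width: 35.5
finger_force: 0.0
[572.58162311 -88.54293362 213.31010776]
[[320. 187.]
 [320. 183.]
 [262. 230.]
 [418. 324.]]
```

View pics/w1.png

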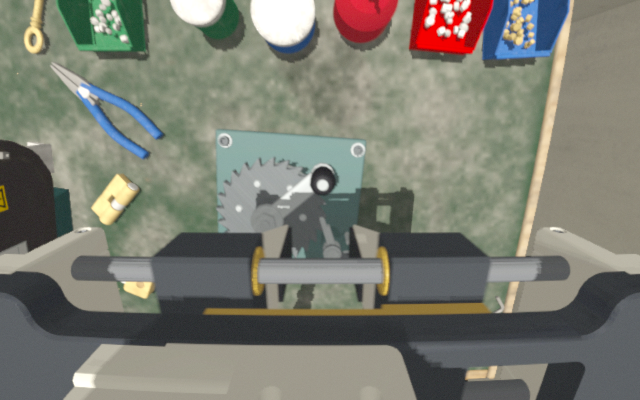

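The knob top is at (323,184), predicted (320,187). The base bolts are at (225,141) and (358,150), and the hub is around (265,217).

```bash
python3 - <<'E'
from h import *
import pickle; p=pickle.load(open("w1.pkl","rb"))
print(onz("wrist",(323,185),125,p),onz("wrist",(265,217),97,p))
b=[onz("wrist",q,12,p) for q in((225,141),(358,150))]; print(b)
for q in((218,129),(365,140)): print(onz("wrist",q,10,p))
E
```

```text
[590.62899005 -90.84224753] [551.55348582 -34.6367349 ]
[array([617.97601117,  27.02498238]), array([ 607.40634659, -134.43050814])]
[632.17211514  35.07929728]
[ 619.31241796 -142.74963338]
```

```bash
python3 -m pendant '[[[0.58,-0.05,-0.2],[0,0,0],0.1],[[0,0,-0.8],[0,0,0],0.1],[[0,0,-0.8],[0,0,0],0.1],[[0,0,-0.8],[0,0,0],0.1],[[0,0,-0.6],[0,0,0],0.1],[[0,0,-0.4],[0,0,0],0.1],[[0,0,0],[0,0,0],0.1],[[0,0,0],[0,0,0],-1],[[0,0,0],[0,0,0],-1],[[0,0,0],[0,0,0],-1]]'
python3 -m pendant '[[[0,0,0],[0,0,0],-1],[[0,0,0],[0,0,0],-1],[[0,0,0],[0,0,0],-1],[[0,0,0],[0,0,0],-1],[[0,0,0],[0,0,0],-1],[[0,0,0],[0,0,0],-1],[[0,0,0],[0,0,0],-1],[[0,0,0],[0,0,0],-1],[[0,0,0],[0,0,0],-1],[[0,0,0],[0,0,0],-1]]'
python3 -c "
from plant import bot; o=bot.get_obs(); print(o['tool_pos'],o['contact_force'],o['moment'])"
```

```text
time: 5.25
tool_pos: [587.6, -94.8, 107.0]
tcp_rot: [3.141, -0.002, -0.002]
contact_force: [0.1, -0.4, 0.7]
grip_width: 34.8
finger_force: 0.0
time: 6.08
tool_pos: [587.0, -91.5, 106.3]
tcp_rot: [-3.138, 0.0, -0.001]
contact_force: [-0.5, 10.2, 1.4]
grip_width: 21.3
finger_force: 30.0
[586.9567443  -91.50908233 106.29159975] [-0.45578356 10.17516097  1.41187076] [1.83568675 0.09799045 0.06309974]
```

```bash
python3 -m pendant '[[[0.08,0.1,0],[0,0,0],-1],[[0.08,0.1,0],[0,0,0],-1],[[0.08,0.1,0],[0,0,0],-1],[[0.08,0.1,0],[0,0,0],-1],[[0.04,0.05,0],[0,0,0],-1],[[0,0,0],[0,0,0],-1],[[0,0,0],[0,0,0],-1],[[0,0,0],[0,0,0],-1],[[0,0,0],[0,0,0],-1],[[0,0,0],[0,0,0],-1]]'
cat >> h.py <<'E'
def st(cx=539.5,cy=-33.5):
    o=bot.get_obs(); d=o["tool_pos"][:2]-np.array([cx,cy]); F=o["contact_force"]; r=np.hypot(*d); u=d/r; t=np.array([-u[1],u[0]])
    print("pos",np.round(o["tool_pos"],1),"r %.1f ang %.3f Fr %.1f Ft(ccw) %.1f"%(r,np.arctan2(d[1],d[0]),F[:2]@u,F[:2]@t),"w %.1f"%o["grip_width"])
E
python3 -c "
from h import *; st(); cv2.imwrite('pics/s3.png',cv2.resize(bot.capture('side')[155:285,265:415],(750,650))[:600])"
```

```text
time: 6.92
tool_pos: [596.4, -81.1, 106.5]
tcp_rot: [3.141, 0.003, -0.001]
contact_force: [-7.4, -1.2, 4.3]
grip_width: 21.0
finger_force: 30.0
pos [596.4 -81.1 106.5] r 74.2 ang -0.697 Fr -4.9 Ft(ccw) -5.6 w 21.0
```

View pics/s3.png

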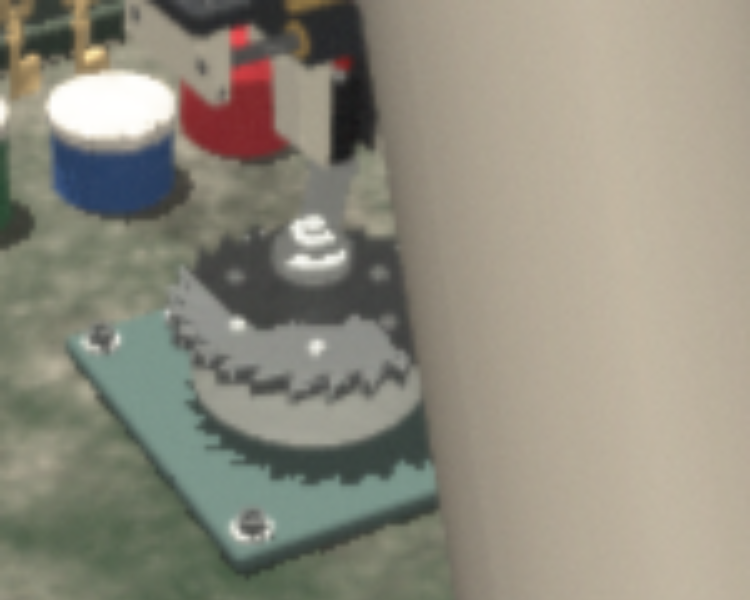

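```bash
cat >> h.py <<'E'
def arc(a0,step,n,cx=539.5,cy=-33.5,R=75):
    a=a0+step*np.arange(n+1); print((np.diff(np.c_[np.cos(a),np.sin(a)]*R,axis=0)/30).round(3).tolist())
E
python3 -c "
from h import *; arc(-.697,-.04,10)"
```

```text
[[-0.066, -0.075], [-0.069, -0.073], [-0.072, -0.07], [-0.074, -0.067], [-0.077, -0.064], [-0.079, -0.061], [-0.082, -0.058], [-0.084, -0.054], [-0.086, -0.051], [-0.088, -0.047]]
```

```bash
python3 -m pendant '[[[-0.066,-0.075,0],[0,0,0],-1],[[-0.069,-0.073,0],[0,0,0],-1],[[-0.072,-0.07,0],[0,0,0],-1],[[-0.074,-0.067,0],[0,0,0],-1],[[-0.077,-0.064,0],[0,0,0],-1],[[-0.079,-0.061,0],[0,0,0],-1],[[-0.082,-0.058,0],[0,0,0],-1],[[-0.084,-0.054,0],[0,0,0],-1],[[-0.086,-0.051,0],[0,0,0],-1],[[-0.088,-0.047,0],[0,0,0],-1]]'
python3 -c "
from h import *; st(); arc(-1.097,-.04,10)"
```

```text
time: 7.8
tool_pos: [573.6, -99.4, 106.7]
tcp_rot: [3.141, 0.001, -0.001]
contact_force: [-6.0, 1.0, 3.9]
grip_width: 21.6
finger_force: 30.0
pos [573.6 -99.4 106.7] r 74.2 ang -1.093 Fr -3.6 Ft(ccw) -4.9 w 21.6
[[-0.09, -0.044], [-0.092, -0.04], [-0.093, -0.037], [-0.094, -0.033], [-0.096, -0.029], [-0.097, -0.025], [-0.098, -0.021], [-0.098, -0.017], [-0.099, -0.013], [-0.1, -0.009]]
```

The pawl is out: the crank has passed its start angle and the spring is still driving the hand. I'll keep easing.

```bash
python3 -m pendant '[[[-0.09,-0.044,0],[0,0,0],-1],[[-0.092,-0.04,0],[0,0,0],-1],[[-0.093,-0.037,0],[0,0,0],-1],[[-0.094,-0.033,0],[0,0,0],-1],[[-0.096,-0.029,0],[0,0,0],-1],[[-0.097,-0.025,0],[0,0,0],-1],[[-0.098,-0.021,0],[0,0,0],-1],[[-0.098,-0.017,0],[0,0,0],-1],[[-0.099,-0.013,0],[0,0,0],-1],[[-0.1,-0.009,0],[0,0,0],-1]]'
python3 -c "
from h import *; st(); arc(-1.497,-.04,10)"
```

```text
time: 8.63
tool_pos: [546.1, -107.6, 106.9]
tcp_rot: [3.141, -0.002, -0.001]
contact_force: [-2.8, 0.0, 6.1]
grip_width: 21.6
finger_force: 30.0
pos [ 546.1 -107.6  106.9] r 74.4 ang -1.482 Fr -0.2 Ft(ccw) -2.8 w 21.6
[[-0.1, -0.005], [-0.1, -0.001], [-0.1, 0.003], [-0.1, 0.007], [-0.099, 0.011], [-0.099, 0.015], [-0.098, 0.019], [-0.097, 0.022], [-0.096, 0.026], [-0.095, 0.03]]
```

```bash
python3 -m pendant '[[[-0.1,-0.005,0],[0,0,0],-1],[[-0.1,-0.001,0],[0,0,0],-1],[[-0.1,0.003,0],[0,0,0],-1],[[-0.1,0.007,0],[0,0,0],-1],[[-0.099,0.011,0],[0,0,0],-1],[[-0.099,0.015,0],[0,0,0],-1],[[-0.098,0.019,0],[0,0,0],-1],[[-0.097,0.022,0],[0,0,0],-1],[[-0.096,0.026,0],[0,0,0],-1],[[-0.095,0.03,0],[0,0,0],-1]]'
python3 -c "
from h import *; st(); arc(-1.897,-.04,10)"
```

```text
time: 9.47
tool_pos: [517.2, -104.7, 107.2]
tcp_rot: [3.139, -0.003, -0.001]
contact_force: [-2.6, -4.3, 5.6]
grip_width: 21.3
finger_force: 30.0
pos [ 517.2 -104.7  107.2] r 74.7 ang -1.875 Fr 4.9 Ft(ccw) -1.1 w 21.3
[[-0.094, 0.034], [-0.093, 0.038], [-0.091, 0.041], [-0.089, 0.045], [-0.087, 0.048], [-0.085, 0.052], [-0.083, 0.055], [-0.081, 0.059], [-0.079, 0.062], [-0.076, 0.065]]
```

```bash
python3 -m pendant '[[[-0.096,0.03,0],[0,0,0],-1],[[-0.094,0.034,0],[0,0,0],-1],[[-0.092,0.038,0],[0,0,0],-1],[[-0.09,0.042,0],[0,0,0],-1],[[-0.088,0.045,0],[0,0,0],-1],[[-0.086,0.048,0],[0,0,0],-1],[[-0.084,0.052,0],[0,0,0],-1],[[-0.082,0.055,0],[0,0,0],-1],[[-0.08,0.058,0],[0,0,0],-1],[[-0.078,0.062,0],[0,0,0],-1]]'
python3 -c "
from h import *; st(); st(); bot.capture('side'); st(); arc(-2.297,-.03,10)"
```

```text
time: 10.3
tool_pos: [490.9, -91.0, 107.3]
tcp_rot: [3.139, -0.003, -0.001]
contact_force: [-4.7, -4.4, 8.8]
grip_width: 21.1
finger_force: 30.0
pos [490.9 -91.  107.3] r 75.3 ang -2.272 Fr 6.4 Ft(ccw) -0.7 w 21.1
pos [490.9 -91.  107.3] r 75.3 ang -2.272 Fr 6.4 Ft(ccw) -0.7 w 21.1
pos [490.3 -90.6 107.2] r 75.4 ang -2.282 Fr 6.8 Ft(ccw) -2.2 w 21.0
[[-0.055, 0.051], [-0.054, 0.052], [-0.052, 0.054], [-0.051, 0.055], [-0.049, 0.057], [-0.047, 0.058], [-0.045, 0.06], [-0.044, 0.061], [-0.042, 0.062], [-0.04, 0.064]]
```

```bash
cat >> h.py <<'E'
def avg(n=6,cx=538.5,cy=-34.5):
    F=[];P=[]
    for i in range(n):
        bot.capture("side"); o=bot.get_obs(); F.append(o["contact_force"]);P.append(o["tool_pos"])
    F=np.array(F);d=np.mean(P,0)[:2]-[cx,cy];u=d/np.hypot(*d);t=np.array([-u[1],u[0]])
    print("pos",np.mean(P,0).round(1),"r %.1f ang %.3f Fr %.2f Ft %.2f +- %.2f"%(np.hypot(*d),np.arctan2(d[1],d[0]),F[:,:2].mean(0)@u,F[:,:2].mean(0)@t,(F[:,:2]@t).std()/n**.5))
E
python3 -m pendant '[[[-0.058,0.046,0],[0,0,0],-1],[[-0.056,0.048,0],[0,0,0],-1],[[-0.054,0.05,0],[0,0,0],-1],[[-0.053,0.053,0],[0,0,0],-1],[[-0.051,0.055,0],[0,0,0],-1],[[-0.047,0.058,0],[0,0,0],-1],[[-0.045,0.06,0],[0,0,0],-1],[[0,0,0],[0,0,0],-1],[[0,0,0],[0,0,0],-1],[[0,0,0],[0,0,0],-1]]'
python3 -c "
from h import *; avg(10)"
```

```text
time: 11.18
tool_pos: [479.5, -79.6, 107.2]
tcp_rot: [3.139, -0.001, -0.001]
contact_force: [-6.2, -4.2, 11.6]
grip_width: 21.0
finger_force: 30.0
pos [479.4 -79.6 107.2] r 74.3 ang -2.489 Fr 7.86 Ft -0.83 +- 0.11
```

```bash

python3 -m pendant '[[[-0.073,0.049,0.03],[0,0,0],-1],[[-0.073,0.049,0.03],[0,0,0],-1],[[-0.073,0.049,0.03],[0,0,0],-1],[[0,0,0],[0,0,0],-1],[[0,0,0],[0,0,0],-1],[[0,0,0],[0,0,0],-1],[[0,0,0],[0,0,0],-1],[[0,0,0],[0,0,0],-1],[[0,0,0],[0,0,0],-1],[[0,0,0],[0,0,0],-1]]'
python3 -c "
from h import *; avg(10)"
python3 -m pendant '[[[0.05,-0.065,0],[0,0,0],-1],[[0.05,-0.065,0],[0,0,0],-1],[[0.05,-0.065,0],[0,0,0],-1],[[0,0,0],[0,0,0],-1],[[0,0,0],[0,0,0],-1],[[0,0,0],[0,0,0],-1],[[0,0,0],[0,0,0],-1],[[0,0,0],[0,0,0],-1],[[0,0,0],[0,0,0],-1],[[0,0,0],[0,0,0],-1]]'
python3 -c "
from h import *; avg(10)"
```

```text
time: 12.52
tool_pos: [473.9, -72.9, 107.7]
tcp_rot: [-3.14, -0.002, -0.001]
contact_force: [7.8, 5.7, -11.6]
grip_width: 21.1
finger_force: 30.0
pos [473.9 -72.9 107.7] r 75.1 ang -2.606 Fr -9.69 Ft -1.03 +- 0.15
time: 13.85
tool_pos: [478.2, -78.8, 107.7]
tcp_rot: [-3.14, -0.002, -0.001]
contact_force: [7.1, 4.9, -11.7]
grip_width: 21.2
finger_force: 30.0
pos [478.2 -78.8 107.7] r 74.8 ang -2.508 Fr -8.31 Ft -0.21 +- 0.11
```

```bash

python3 -m pendant '[[[-0.019,0.062,-0.021],[0,0,0],-1],[[-0.018,0.063,-0.021],[0,0,0],-1],[[-0.034,0.053,0],[0,0,0],-1],[[-0.032,0.054,0],[0,0,0],-1],[[-0.031,0.055,0],[0,0,0],-1],[[-0.03,0.056,0],[0,0,0],-1],[[-0.028,0.056,0],[0,0,0],-1],[[-0.027,0.057,0],[0,0,0],-1],[[-0.026,0.057,0],[0,0,0],-1],[[-0.024,0.058,0],[0,0,0],-1]]'
python3 -c "
from h import *; st(538.5,-34.5); avg(4)"
```

```text
time: 15.18
tool_pos: [469.1, -62.9, 107.4]
tcp_rot: [3.141, 0.0, -0.001]
contact_force: [-2.0, -1.8, 4.7]
grip_width: 21.6
finger_force: 30.0
pos [469.1 -62.9 107.4] r 75.0 ang -2.754 Fr 2.5 Ft(ccw) 1.0 w 21.6
pos [468.9 -62.6 107.3] r 75.1 ang -2.758 Fr 2.80 Ft -0.02 +- 0.22
```

```bash

python3 -m pendant '[[[0.019,-0.046,0],[0,0,0],-1],[[0.02,-0.046,0],[0,0,0],-1],[[0.021,-0.045,0],[0,0,0],-1],[[0.021,-0.045,0],[0,0,0],-1],[[0.022,-0.045,0],[0,0,0],-1],[[0.023,-0.044,0],[0,0,0],-1],[[0.024,-0.044,0],[0,0,0],-1],[[0.025,-0.043,0],[0,0,0],-1],[[0.026,-0.043,0],[0,0,0],-1],[[0.027,-0.042,0],[0,0,0],-1]]'
python3 -c "
from h import *; st(538.5,-34.5)"
python3 -m pendant '[[[-0.027,0.042,0],[0,0,0],-1],[[-0.026,0.043,0],[0,0,0],-1],[[-0.025,0.043,0],[0,0,0],-1],[[-0.024,0.044,0],[0,0,0],-1],[[-0.023,0.044,0],[0,0,0],-1],[[-0.022,0.045,0],[0,0,0],-1],[[-0.021,0.045,0],[0,0,0],-1],[[-0.021,0.045,0],[0,0,0],-1],[[-0.02,0.046,0],[0,0,0],-1],[[-0.019,0.046,0],[0,0,0],-1]]'
python3 -c "
from h import *; st(538.5,-34.5)"
```

```text
time: 16.22
tool_pos: [476.2, -76.1, 107.2]
tcp_rot: [-3.141, -0.0, -0.001]
contact_force: [-1.1, 0.7, 4.5]
grip_width: 21.3
finger_force: 30.0
pos [476.2 -76.1 107.2] r 74.9 ang -2.553 Fr 0.5 Ft(ccw) -1.2 w 21.3
time: 17.05
tool_pos: [469.0, -62.9, 107.3]
tcp_rot: [3.141, 0.0, -0.001]
contact_force: [-2.4, -3.3, 6.3]
grip_width: 21.6
finger_force: 30.0
pos [469.  -62.9 107.3] r 75.1 ang -2.754 Fr 3.5 Ft(ccw) 2.2 w 21.6
```

```bash

python3 -m pendant '[[[0.019,-0.046,0],[0,0,0],-1],[[0.02,-0.046,0],[0,0,0],-1],[[0.021,-0.045,0],[0,0,0],-1],[[0.021,-0.045,0],[0,0,0],-1],[[0.022,-0.045,0],[0,0,0],-1],[[0.023,-0.044,0],[0,0,0],-1],[[0,0,0],[0,0,0],-1],[[0,0,0],[0,0,0],-1],[[0,0,0],[0,0,0],-1],[[0,0,0],[0,0,0],-1]]'
python3 -c "
from h import *; avg(4)"
python3 -m pendant '[[[0,0,0],[0,0,0],-0.4],[[0,0,0],[0,0,0],-0.2],[[0,0,0],[0,0,0],0],[[0,0,0],[0,0,0],0],[[0,0,0],[0,0,0],0],[[0,0,0],[0,0,0],0],[[0,0,0.3],[0,0,0],0],[[0,0,0.7],[0,0,0],0],[[0,0,0.9],[0,0,0],0],[[0,0,0.9],[0,0,0],0]]'
python3 -m pendant '[[[0,0,0.9],[0,0,0],0],[[0,0,0.9],[0,0,0],0],[[-0.5,0,0.5],[0,0,0],0],[[-0.8,0,0],[0,0,0],0],[[-0.8,0,0],[0,0,0],0],[[-0.5,0,0],[0,0,0],0],[[0,0,0],[0,0,0],0],[[0,0,0],[0,0,0],0],[[0,0,0],[0,0,0],0],[[0,0,0],[0,0,0],0]]'
python3 -c "
from h import *; st(); im=bot.capture('wrist'); p=bot.camera_params('wrist'); print(proj('wrist',[[474,-70,125],[538.5,-34.5,97],[449.5,-186.5,126],[491.5,-102,71]],p).round()); b=bot.capture('scene')[150:290,260:420]
cv2.imwrite('pics/e.png',np.hstack([cv2.resize(b,(400,350),interpolation=2),cv2.resize(im,(400,250)) if 0 else cv2.resize(im,(400,350))]))"
```

```text
time: 17.88
tool_pos: [472.8, -70.7, 107.2]
tcp_rot: [-3.141, 0.0, -0.001]
contact_force: [-1.9, -1.0, 5.2]
grip_width: 21.5
finger_force: 30.0
pos [472.8 -70.7 107.2] r 75.0 ang -2.638 Fr 1.37 Ft -0.36 +- 0.29
time: 18.92
tool_pos: [472.6, -70.8, 192.5]
tcp_rot: [-3.141, 0.001, -0.001]
contact_force: [0.4, 0.7, 0.1]
grip_width: 45.6
finger_force: 0.0
time: 19.75
tool_pos: [395.9, -71.1, 260.4]
tcp_rot: [3.141, -0.001, -0.001]
contact_force: [0.1, 0.3, 0.1]
grip_width: 46.1
finger_force: 0.0
pos [395.9 -71.1 260.4] r 148.5 ang -2.885 Fr -0.1 Ft(ccw) -0.3 w 46.1
[[319. 112.]
 [283.  45.]
 [438. 138.]
 [348.  96.]]
```

View pics/e.png

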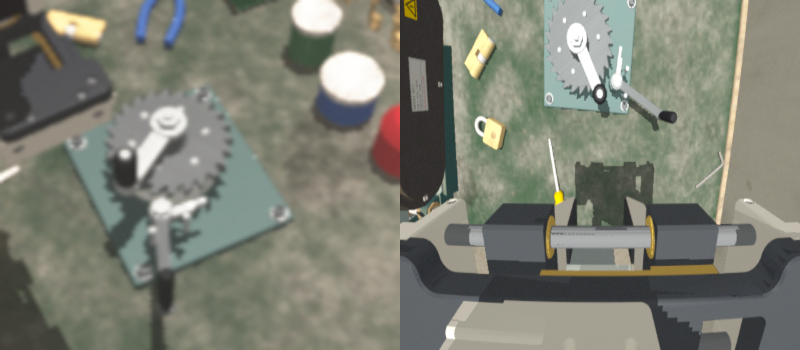

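The picture shows the lever over, the pawl standing off the wheel at (620,48) and the knob where I left it. I'll check the pawl distance and crank drift numerically, then hand in.

```bash
python3 -m pendant '[[[0,0,0],[0,0,0],0],[[0,0,0],[0,0,0],0],[[0,0,0],[0,0,0],0],[[0,0,0],[0,0,0],0],[[0,0,0],[0,0,0],0],[[0,0,0],[0,0,0],0],[[0,0,0],[0,0,0],0],[[0,0,0],[0,0,0],0],[[0,0,0],[0,0,0],0],[[0,0,0],[0,0,0],0]]' >/dev/null
python3 - <<'E'
from h import *
for i in range(2):
    p=bot.camera_params("wrist"); im=bot.capture("wrist")
    m=(im.max(2)<45).astype(np.uint8)[60:150,290:340]; ys,xs=np.nonzero(m); k=(xs.mean()+290,ys.mean()+60)
    print(k,onz("wrist",k,118,p))
    for _ in range(6): bot.capture("side")
q=onz("wrist",(352,55),56,p); print("pawl nose",q,np.hypot(*(q-[538.5,-34.5])))
E
```

```text
(np.float64(323.8888888888889), np.float64(114.0)) [471.14050275 -74.82890393]
(np.float64(321.25), np.float64(114.75)) [470.43304811 -72.25046381]
pawl nose [ 536.75472773 -107.43253345] 72.95341260609948
```

The pawl nose is about 73 mm from the axis, so it is clear, and the crank stays put to within the noise of the mask.

```bash
python3 -c "
from plant import bot; print(bot.close_job())"
```

```text
the job is handed in; nothing more can be done
None
```

I handed the job in with the lever over at its stop, the pawl clear at about 73 mm, and the spring eased to about slack by feel; after I let go, the crank stayed put and the loose things were not touched.

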